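Shut the potting bench's pull-out tray and turn its catch

TASK

Push the bench's pull-out tray fully home, so that its front is flush with the bench, and only then push the upright red catch beside it over and down until it lies level across the tray's front. A fingertip push does for both: pick nothing up, leave the pot, saucer, glass cloche and trowel where they are, and finish with the hand clear of everything.

Things in the scene. Friction and masses are not known exactly. Their poses are not given: they have to be found in the camera images.
- bench: Fixed raised cedar bench top: a box 440 mm wide (its y), 260 mm deep (its x) and 85 mm high standing on the work surface. Origin at the foot of the middle of its front face; the front (x = 0 in its frame) faces the robot, the body runs to its +x; z up. It may be turned up to 0.3 rad about z. Its tray opening lies between two 48 mm wide posts, one at each end of the front.
- tray (a joint): Opening of the pull-out tray (m): 0 = home against its stop, front flush with the bench's front face; grows up to 0.12 as the tray slides out to the bench's -x (towards the robot). Starts 0.035 to 0.085. Stays where it is left; pushing takes about 3 N. White-painted front board 338 mm wide, 16 mm thick, from 10 to 64 mm above the work surface; an open shallow tray with plant labels behind it.
- tray_front (a point): Middle of the outer (robot-side) face of the tray's front board, 45 mm above the work surface: a good place to push, towards the bench's +x. Its axes are the bench's.
- catch (a joint): Angle of the turn-button catch (rad): 0 = upright, pi/2 (1.57, against its stop) = level, lying across the tray's front; grows as its upper end swings to the bench's -y (to the right seen from the robot). Starts -0.25 to 0.25. A stiff pivot holds it at any angle; turning it takes about 2 N at its tip. It would run into the tray's front board if turned down while the tray sticks out.
- catch_pivot (a point): Axis of the catch (parallel to the bench's x), fixed on the bench's left post (bench y = +195 mm), 45 mm above the work surface and 18 mm in front of the bench's front face, at half the catch's thickness.
- catch_tip (a point): Point on the centre line of the catch, on its z axis 80 mm from the pivot, at its upper (free) end. The catch is a red-painted wooden bar 95 mm long, 20 mm wide and 16 mm thick; the thickness occupies 10 to 26 mm in front of the bench's front face; the bar runs from 15 mm below the pivot to 80 mm above it when upright.
- pot: White plastic plant pot, 90 mm across, 85 mm high, loose, standing on the bench top. Origin: centre of underside. Bystander. Pot, saucer and cloche stand at least 100 mm behind the bench's front edge.
- saucer: Blue ceramic saucer, 100 mm across, 18 mm high, loose, on the bench top. Origin: centre of underside. Bystander.
- cloche: Glass cloche, bell 108 mm across, mouth down, 134 mm high with its knob, loose, on the bench top. Origin: centre of underside. Fragile bystander.
- trowel: Aluminium hand trowel with wooden handle, about 300 mm long, 70 mm wide, up to 24 mm high, lying on the work surface to the right (-y) of the bench. Origin at the rear end of the blade's underside; blade runs to its +x. Bystander.

How it is judged:
By the outcome, as a careful person would: the job done as asked, in the order asked, and still so for the second after the job is handed in, with the robot touching nothing.
It also fails if it takes over 48 s, if anything falls off the work surface, if the arm or the gripper's body presses on something with over 40 N, if the wrist force passes 120 N, or if a joint passes its speed limit or range.

ROBOT

A 7-joint arm with a two-finger parallel gripper is mounted at the origin on the work surface. World frame = base frame: x ahead of the robot, y to its left, z up, the work surface at z = 0. Lengths are in m, angles in rad, forces in N, time in s.
With the tool pointing down it reaches from about 0.35 to 0.9 m from the base axis. Payload 7.2 kg.
Tool frame: the origin (TCP) lies on the centre line of the jaws, within the pads' length; the fingertips stand 25 mm ahead of it and the grasp point (between the pads) lies 6 mm ahead of it; z points along the fingers, y is the line along which they close (so a half turn about z gives the same grasp; the last joint's range is limited). The gripper opens to 85 mm and grips with 20 to 120 N. Pads are 22 mm wide; open, the fingers measure 114 mm over their backs; the gripper's body (76 mm by 85 mm) begins 54 mm behind the grasp point. The pads swing forward as they close: fully open they stand 13 mm farther back than shut.
Start: joints at [-1.27, 0.411, -0.013, 1.596, 0.006, 1.134, -0.082], TCP at [0.225, 0.583, 0.256] pointing down, gripper open.
Joint ranges: [-2.95, 2.95], [-0.29, 1.99], [-1.47, 1.44], [0.14, 2.54], [-1.03, 4.17], [0.13, 1.85], [-2.86, 2.86]. Speed limits (rad/s): [2.39, 2.39, 3.01, 3.01, 3.14, 3.14, 3.14].

INTERFACE

Orientations are given as a unit quaternion [w, x, y, z].
In Python, from cell import arm, optics gives the robot as it stands.
- The arm moves only by the tool apply_moves, never from a script. Its argument "motion" is a list of rows, each an object of numbers: "x", "y", "z": the shift along the tool's x, y, z in m; "ax", "ay", "az": the turn, a rotation vector about the tool's x, y, z in units of 6 degrees (1.0 is 6 degrees); "hand": the opening, from 0 (shut) to 1 (fully open). In form: [{"x": .., "y": .., "z": .., "ax": .., "ay": .., "az": .., "hand": ..}, ...]. A call has 1 to 10 rows; each row shifts and turns the commanded pose from where the row before left it, along the tool's axes as they then stand; what a row does not reach is not made up. A row lasts 1/12 s, in which the tool goes at most 41.7 mm and 7.16 degrees, less where a joint would pass 70% of its speed; a pose out of reach is approached as far as the arm can. A call with a gripper value outside its range is refused whole. The fingers move at their own pace and stop on an object; "grip_force" is the grip in N (left out, the last holds). Time passes only in rows, so rows that do not move let the fingers close. It gives the time, the measured TCP pose, the force, the opening and the grip force at its end, in the units of the state.
- arm.read_state(): the state, without advancing time (a new reading comes with each control period).
- optics.read_camera(name): name is "scene" or "top" or "wrist"; returns a dict with "pixels" (480x640x3 uint8, red, green, blue), "z_map" (480x640 float32, m along the optical axis (not along the pixel's ray), 0 where there is no reading), "fx", "fy", "cx", "cy" (pixels), "distortion" ([k1, k2, p1, p2, k3] as OpenCV has them; the pictures are not rectified), "R" (3x3) and "t" (3): a world point X has camera coordinates R X + t; the wrist camera has in their place "hand_eye" (4x4, takes a point from camera to tool coordinates, whose origin is the TCP and whose axes are the flange's). Camera axes: x right, y down, z forward; pixel columns grow to the right and rows downward; lengths in m; the calibration is good to about 2 mm. A picture is of the moment at which its call begins: read the wrist's pose just before it.
- arm.sign_off(): hands the job in; it is judged then, once.
Trained networks look in a picture, given as the dict that the camera call returned (one of the last four; its "shot" number tells which), for a name from the list of things; names that differ only in an ending like _2 or _b are one class to them, and where a whole thing is asked for, a point or a joint stands for the part that bears it (a point fixed in the world has none). Each returns a list of dicts, best first, with "score" (0 to 1); they miss things now and then, are a little off and sometimes report something else, mostly with a low value. They report only what shows in the picture. A call takes as long as a camera call.
- optics.spot_in(picture, name): "location" ([column, row] in pixels, amid what is visible of it).
- optics.silhouettes(picture, name): "region" (480x640 bool, what is visible of it) and "location" ([column, row] in pixels, amid what is visible of it).
The state is a dict: "time": time; "joints": joint angles; "joint_velocities": joint speeds; "tau": joint torques, N m; "eef_pos": TCP position; "eef_rot": TCP orientation; "contact_force": force on the tool from outside, world axes, zero at the start; "ft_torque": the same for the moment, N m; "gripper_width": finger opening in m; "finger_force": force on a finger pad.
Only numpy, scipy, OpenCV 4.12 (cv2) and the standard library are available. Lean on these libraries where they do the work, as an engineer would, in place of code of your own. Each camera call takes 0.05 s, during which the arm holds its last target. There are 200 camera calls.

## Working session

There is one attempt and no reset: what is moved stays moved. The work goes in short steps, Python scripts to look and compute and a tool call to move; the robot and the scene stay as the last step left them, time stands still between calls to the robot, and variables do not carry over. Pictures are saved under pics/ and viewed, at most 10 in all, crops included, and the job is handed in when it is done.

Besides the shell and the picture viewer there is one more tool, called after "Request:" as name(argument=value, ...), one argument or row to a line, values as JSON. apply_moves: Moves the arm, as the interface text tells. Its arguments: {"type":"object","properties":{"motion":{"type":"array"},"grip_force":{"type":"number"}},"required":["motion"]}

```bash
mkdir -p pics; cat > h.py <<'E'
import numpy as np, cv2
from cell import arm, optics
np.set_printoptions(precision=4,suppress=True)
def world(p,mask):
    v,u=np.nonzero(mask&(p["z_map"]>0)); z=p["z_map"][v,u]
    K=np.array([[p["fx"],0,p["cx"]],[0,p["fy"],p["cy"]],[0,0,1.]])
    n=cv2.undistortPoints(np.stack([u,v],1).astype(float)[:,None],K,np.array(p["distortion"]))[:,0]
    c=np.c_[n*z[:,None],z]
    return (c-np.array(p["t"]))@np.array(p["R"])
def save(p,n): cv2.imwrite(f"pics/{n}.png",p["pixels"][:,:,::-1])
E
python3 - <<'E'
from h import *
s=arm.read_state(); print({k:s[k] for k in("time","eef_pos","eef_rot","contact_force")})
for cam in("scene","top"):
    p=optics.read_camera(cam); save(p,cam+"0")
    for n in("bench","tray","catch","pot","saucer","cloche","trowel"):
        r=optics.silhouettes(p,n)
        if not r: print(cam,n,None);continue
        w=world(p,r[0]["region"])
        print(cam,n,r[0]["score"],r[0]["location"],r[0]["region"].sum())
        if len(w): print(np.percentile(w,[2,50,98],axis=0).round(3).tolist())
E
```

```text
{'time': 0.0, 'eef_pos': array([0.2251, 0.5825, 0.2554]), 'eef_rot': array([-0.0001,  0.1833,  0.9831, -0.0008]), 'contact_force': array([-0.1823,  0.6295,  0.11  ])}
scene bench None
scene tray 0.8 [364.1, 205.7] 1889
[[0.521, -0.126, 0.043], [0.548, 0.034, 0.06], [0.573, 0.194, 0.065]]
scene catch 0.54 [461.5, 209.8] 261
[[0.582, 0.212, 0.069], [0.594, 0.22, 0.103], [0.597, 0.231, 0.124]]
scene pot 0.98 [444.2, 287.3] 2698
[[0.733, 0.103, 0.086], [0.76, 0.151, 0.136], [0.817, 0.185, 0.169]]
scene saucer 0.57 [357.9, 209.2] 1765
[[0.52, -0.125, 0.043], [0.547, 0.028, 0.06], [0.572, 0.191, 0.065]]
scene cloche 0.82 [280.2, 278.1] 3721
[[0.696, -0.179, 0.092], [0.754, -0.131, 0.174], [0.78, -0.086, 0.21]]
scene trowel 0.65 [180.0, 291.0] 3053
[[0.512, -0.374, -0.001], [0.691, -0.335, 0.003], [0.78, -0.305, 0.023]]
top bench 0.68 [289.1, 257.8] 23901
[[0.534, -0.199, 0.015], [0.655, 0.029, 0.084], [0.839, 0.225, 0.088]]
top tray 0.96 [288.2, 309.0] 3425
[[0.52, -0.122, 0.012], [0.555, 0.037, 0.019], [0.592, 0.189, 0.068]]
top catch 0.7 [191.0, 294.2] 155
[[0.576, 0.212, 0.042], [0.584, 0.216, 0.12], [0.592, 0.23, 0.127]]
top pot 0.83 [224.3, 195.4] 1837
[[0.729, 0.104, 0.085], [0.782, 0.154, 0.131], [0.812, 0.187, 0.171]]
top saucer 0.86 [301.9, 209.3] 1712
[[0.707, -0.044, 0.087], [0.752, 0.0, 0.095], [0.794, 0.043, 0.104]]
top cloche 0.81 [365.3, 218.3] 2482
[[0.673, -0.175, 0.097], [0.713, -0.128, 0.181], [0.765, -0.084, 0.212]]
top trowel 0.74 [456.1, 244.9] 2725
[[0.504, -0.374, -0.0], [0.678, -0.333, 0.005], [0.776, -0.306, 0.025]]
```

View pics/scene0.png

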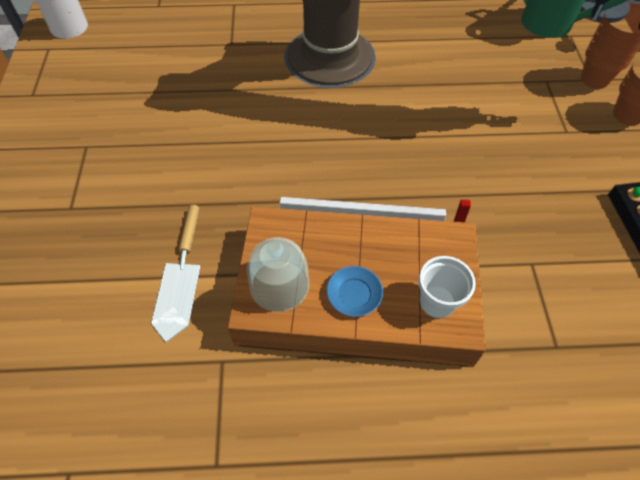

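View pics/top0.png

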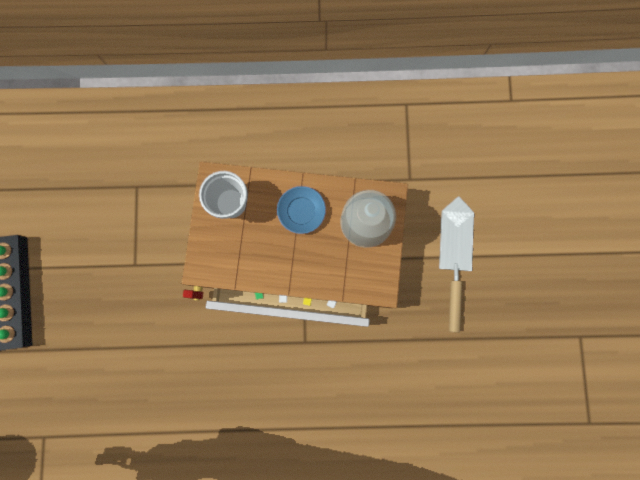

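```bash
cat > fit.py <<'E'
from h import *
p=optics.read_camera("top")
w=world(p,np.ones((480,640),bool))
b=w[(abs(w[:,2]-.085)<.004)&(w[:,0]>.5)&(w[:,0]<.95)&(abs(w[:,1]-.02)<.3)]
box=cv2.minAreaRect(b[:,:2].astype(np.float32)); print("rect",box)
# front edge: per-y min x of bench top
ys=np.arange(-.17,.2,.01); xs=[]
for y in ys: xs.append(np.percentile(b[abs(b[:,1]-y)<.004,0],1))
m,c=np.polyfit(ys,xs,1); print("front x=m y+c",m,c,"yaw",-np.arctan(m), np.std(np.array(xs)-m*ys-c))
th=-np.arctan(m); ex=np.array([np.cos(th),np.sin(th)]); ey=np.array([-ex[1],ex[0]])
bb=b[:,:2]; l=np.percentile(bb@ey,[.3,99.7]); print("bench y ext",l,l[1]-l[0]," x ext",np.percentile(bb@ex,[.3,99.7]))
O=ey*l.mean()+ex*np.median(np.c_[m*ys+c,ys]@ex); print("O",O)
for n in("tray","catch"):
  for cam in("top","scene"):
    q=p if cam=="top" else optics.read_camera(cam)
    r=optics.silhouettes(q,n)
    if not r: continue
    t=world(q,r[0]["region"]); f=np.c_[(t[:,:2]-O)@ex,(t[:,:2]-O)@ey,t[:,2]]
    print(n,cam,np.percentile(f,[2,10,50,90,98],axis=0).round(4).tolist())
E
python3 fit.py
```

```text
rect ((0.6934439539909363, 0.013806790113449097), (0.4397282600402832, 0.2841217815876007), 82.45223999023438)
front x=m y+c 0.13970212622606992 0.5746239297341659 yaw -0.13880378186144435 0.0006383022161603986
bench y ext [-0.1085  0.3276] 0.43610332021739184  x ext [0.5674 0.8254]
O [0.5788 0.0297]
tray top [[-0.0452, -0.1566, 0.0127], [-0.0418, -0.1314, 0.0149], [-0.0247, 0.0012, 0.0195], [-0.0056, 0.1334, 0.0649], [-0.002, 0.1571, 0.0673]]
tray scene [[-0.0911, -0.1609, -0.0019], [-0.0407, -0.133, 0.0452], [-0.0294, 0.0056, 0.06], [-0.0264, 0.133, 0.0637], [0.001, 0.1606, 0.082]]
catch top [[-0.0295, 0.1817, 0.0353], [-0.0271, 0.1824, 0.0493], [-0.0208, 0.1846, 0.1165], [-0.0145, 0.1952, 0.1249], [-0.0132, 0.1984, 0.1272]]
catch scene [[0.1316, -0.0504, 0.0852], [0.1406, -0.0401, 0.0873], [0.1731, -0.0056, 0.0935], [0.208, 0.0285, 0.1005], [0.2202, 0.0385, 0.1027]]
```

The scene view shows the tray board at about (360,208), standing out, and the catch upright at (463,210). The top view agrees: board at (288,313), catch at (192,294). The bench yaw is about −0.139 and the tray opening about 45 mm. I'll turn the tool square to the bench, shut the fingers and travel to the front of the tray.

Request:
apply_moves(
  motion=[
    {"az":-0.55,"hand":0},
    {"az":-0.55,"hand":0},
    {"az":-0.55,"hand":0},
    {"az":-0.55,"hand":0},
    {"x":-0.014,"y":-0.021,"hand":0},
    {"x":-0.014,"y":-0.021,"hand":0},
    {"x":-0.014,"y":-0.021,"hand":0},
    {"x":-0.014,"y":-0.021,"hand":0},
    {"x":-0.014,"y":-0.021,"hand":0},
    {"x":-0.014,"y":-0.021,"hand":0},
  ],
  grip_force=30,
)

```text
schema error: expected keys x, y, z, ax, ay, az, hand
```

Request:
apply_moves(
  motion=[
    {"x":-0.014,"y":-0.021,"hand":0},
    {"x":-0.014,"y":-0.021,"hand":0},
    {"x":-0.014,"y":-0.021,"hand":0},
    {"x":-0.014,"y":-0.021,"hand":0},
    {"x":-0.014,"y":-0.021,"hand":0},
    {"x":-0.014,"y":-0.021,"hand":0},
    {"x":-0.014,"y":-0.021,"hand":0},
    {"x":-0.014,"y":-0.021,"hand":0},
    {"x":-0.014,"y":-0.021,"hand":0},
    {"x":-0.014,"y":-0.021,"hand":0},
  ],
)

```text
schema error: expected keys x, y, z, ax, ay, az, hand
```

```bash
cat >> h.py <<'E'
O=np.array([.5788,.0297]); th=-.1388
ex=np.array([np.cos(th),np.sin(th)]); ey=np.array([-ex[1],ex[0]])
def bench(w): w=np.atleast_2d(w); return np.c_[(w[:,:2]-O)@ex,(w[:,:2]-O)@ey,w[:,2]]
def st():
    from scipy.spatial.transform import Rotation as Ro
    s=arm.read_state(); q=s["eef_rot"]; R=Ro.from_quat(np.r_[q[1:],q[0]]).as_matrix()
    B=np.array([[*ex,0],[*ey,0],[0,0,1]])
    print("t",s["time"],"bench TCP",bench(s["eef_pos"])[0],"F bench",B@s["contact_force"],"w",s["gripper_width"]); print(B@R)
E
python3 -c "
from h import *
st()"
```

```text
t 1.15 bench TCP [-0.4266  0.499   0.2563] F bench [0.5727 0.6539 0.0752] w 0.08563379755629001
[[-0.9737  0.228   0.    ]
 [ 0.228   0.9737  0.0001]
 [ 0.      0.0001 -1.    ]]
```

All seven keys are needed in every row.

Request:
apply_moves(
  motion=[
    {"x":0,"y":0,"z":0,"ax":0,"ay":0,"az":-0.55,"hand":0},
    {"x":0,"y":0,"z":0,"ax":0,"ay":0,"az":-0.55,"hand":0},
    {"x":0,"y":0,"z":0,"ax":0,"ay":0,"az":-0.55,"hand":0},
    {"x":0,"y":0,"z":0,"ax":0,"ay":0,"az":-0.55,"hand":0},
    {"x":-0.014,"y":-0.021,"z":0,"ax":0,"ay":0,"az":0,"hand":0},
    {"x":-0.014,"y":-0.021,"z":0,"ax":0,"ay":0,"az":0,"hand":0},
    {"x":-0.014,"y":-0.021,"z":0,"ax":0,"ay":0,"az":0,"hand":0},
    {"x":-0.014,"y":-0.021,"z":0,"ax":0,"ay":0,"az":0,"hand":0},
    {"x":-0.014,"y":-0.021,"z":0,"ax":0,"ay":0,"az":0,"hand":0},
    {"x":-0.014,"y":-0.021,"z":0,"ax":0,"ay":0,"az":0,"hand":0},
  ],
  grip_force=30,
)

```text
time: 1.98
eef_pos: [0.2916, 0.4454, 0.2564]
eef_rot: [0.0, 0.069, 0.998, 0.0]
contact_force: [1.5, -0.2, -0.5]
gripper_width: 0.0
finger_force: 0.0
```

Request:
apply_moves(
  motion=[
    {"x":-0.014,"y":-0.021,"z":0,"ax":0,"ay":0,"az":0,"hand":0},
    {"x":-0.014,"y":-0.021,"z":0,"ax":0,"ay":0,"az":0,"hand":0},
    {"x":-0.014,"y":-0.021,"z":0,"ax":0,"ay":0,"az":0,"hand":0},
    {"x":-0.014,"y":-0.021,"z":0,"ax":0,"ay":0,"az":0,"hand":0},
    {"x":-0.014,"y":-0.021,"z":0,"ax":0,"ay":0,"az":0,"hand":0},
    {"x":-0.014,"y":-0.021,"z":0,"ax":0,"ay":0,"az":0,"hand":0},
    {"x":-0.014,"y":-0.021,"z":0,"ax":0,"ay":0,"az":0,"hand":0},
    {"x":-0.014,"y":-0.021,"z":0,"ax":0,"ay":0,"az":0,"hand":0},
    {"x":-0.014,"y":-0.021,"z":0,"ax":0,"ay":0,"az":0,"hand":0},
    {"x":-0.014,"y":-0.021,"z":0,"ax":0,"ay":0,"az":0,"hand":0},
  ],
)

```text
time: 2.82
eef_pos: [0.4013, 0.2181, 0.2566]
eef_rot: [0.0, 0.069, 0.998, 0.0]
contact_force: [0.3, -0.1, 0.1]
gripper_width: 0.0001
finger_force: 0.0
```

```bash
python3 -c "
from h import *
st()"
```

```text
t 2.8167 bench TCP [-0.2019  0.1621  0.2566] F bench [ 0.2861 -0.0206  0.0753] w 0.00014810144801897992
[[-1.     -0.0004  0.0004]
 [-0.0004  1.      0.0005]
 [-0.0004  0.0005 -1.    ]]
```

Request:
apply_moves(
  motion=[
    {"x":-0.012,"y":-0.02,"z":0.01,"ax":0,"ay":0,"az":0,"hand":0},
    {"x":-0.014,"y":-0.02,"z":0.01,"ax":0,"ay":0,"az":0,"hand":0},
    {"x":-0.014,"y":-0.02,"z":0.01,"ax":0,"ay":0,"az":0,"hand":0},
    {"x":-0.014,"y":-0.02,"z":0.01,"ax":0,"ay":0,"az":0,"hand":0},
    {"x":-0.014,"y":-0.02,"z":0.01,"ax":0,"ay":0,"az":0,"hand":0},
    {"x":-0.014,"y":-0.02,"z":0.01,"ax":0,"ay":0,"az":0,"hand":0},
    {"x":-0.014,"y":-0.02,"z":0.01,"ax":0,"ay":0,"az":0,"hand":0},
    {"x":-0.014,"y":-0.022,"z":0.01,"ax":0,"ay":0,"az":0,"hand":0},
    {"x":0,"y":0,"z":0.02,"ax":0,"ay":0,"az":0,"hand":0},
    {"x":0,"y":0,"z":0.02,"ax":0,"ay":0,"az":0,"hand":0},
  ],
)

```text
time: 3.65
eef_pos: [0.4886, 0.0419, 0.1362]
eef_rot: [0.001, 0.071, 0.997, 0.0]
contact_force: [-0.4, 1.6, 0.6]
gripper_width: 0.0
finger_force: 0.0
```

Request:
apply_moves(
  motion=[
    {"x":0,"y":0,"z":0.02,"ax":0,"ay":0,"az":0,"hand":0},
    {"x":0,"y":0,"z":0.02,"ax":0,"ay":0,"az":0,"hand":0},
    {"x":0,"y":0,"z":0.02,"ax":0,"ay":0,"az":0,"hand":0},
    {"x":0,"y":0,"z":0.012,"ax":0,"ay":0,"az":0,"hand":0},
    {"x":0,"y":0,"z":0,"ax":0,"ay":0,"az":0,"hand":0},
    {"x":0,"y":0,"z":0,"ax":0,"ay":0,"az":0,"hand":0},
  ],
)

```text
time: 4.15
eef_pos: [0.4872, 0.0435, 0.0641]
eef_rot: [-0.001, 0.069, 0.998, -0.0]
contact_force: [0.7, 0.5, 0.4]
gripper_width: 0.0001
finger_force: 0.0
```

```bash
python3 -c "
from h import *
st()"
```

```text
t 4.15 bench TCP [-0.0926  0.001   0.0641] F bench [0.6003 0.5474 0.3806] w 5.1814793410960625e-05
[[-1.     -0.0003 -0.0011]
 [-0.0003  1.     -0.0005]
 [ 0.0011 -0.0005 -1.    ]]
```

Request:
apply_moves(
  motion=[
    {"x":-0.007,"y":0,"z":0,"ax":0,"ay":0,"az":0,"hand":0},
    {"x":-0.007,"y":0,"z":0,"ax":0,"ay":0,"az":0,"hand":0},
    {"x":-0.007,"y":0,"z":0,"ax":0,"ay":0,"az":0,"hand":0},
    {"x":-0.007,"y":0,"z":0,"ax":0,"ay":0,"az":0,"hand":0},
    {"x":-0.007,"y":0,"z":0,"ax":0,"ay":0,"az":0,"hand":0},
    {"x":-0.007,"y":0,"z":0,"ax":0,"ay":0,"az":0,"hand":0},
    {"x":-0.007,"y":0,"z":0,"ax":0,"ay":0,"az":0,"hand":0},
    {"x":-0.007,"y":0,"z":0,"ax":0,"ay":0,"az":0,"hand":0},
    {"x":-0.007,"y":0,"z":0,"ax":0,"ay":0,"az":0,"hand":0},
    {"x":0,"y":0,"z":0,"ax":0,"ay":0,"az":0,"hand":0},
  ],
)

```text
time: 4.98
eef_pos: [0.5518, 0.0346, 0.0644]
eef_rot: [0.001, 0.069, 0.998, -0.0]
contact_force: [-0.2, 0.5, 0.2]
gripper_width: 0.0
finger_force: 0.0
```

Request:
apply_moves(
  motion=[
    {"x":-0.003,"y":0,"z":0,"ax":0,"ay":0,"az":0,"hand":0},
    {"x":-0.003,"y":0,"z":0,"ax":0,"ay":0,"az":0,"hand":0},
    {"x":-0.003,"y":0,"z":0,"ax":0,"ay":0,"az":0,"hand":0},
    {"x":-0.003,"y":0,"z":0,"ax":0,"ay":0,"az":0,"hand":0},
    {"x":0,"y":0,"z":0,"ax":0,"ay":0,"az":0,"hand":0},
  ],
)

```text
time: 5.4
eef_pos: [0.5622, 0.0331, 0.0642]
eef_rot: [0.0, 0.069, 0.998, -0.0]
contact_force: [-0.9, -0.9, -0.2]
gripper_width: -0.0001
finger_force: 0.2
```

```bash
python3 -c "
from h import *
st()"
```

```text
t 5.4 bench TCP [-0.0169  0.0011  0.0642] F bench [-0.7458 -0.9754 -0.1828] w -9.60121384113413e-05
[[-1.     -0.0003  0.0005]
 [-0.0003  1.     -0.0001]
 [-0.0005 -0.0001 -1.    ]]
```

Request:
apply_moves(
  motion=[
    {"x":-0.002,"y":0,"z":0,"ax":0,"ay":0,"az":0,"hand":0},
    {"x":-0.002,"y":0,"z":0,"ax":0,"ay":0,"az":0,"hand":0},
    {"x":-0.002,"y":0,"z":0,"ax":0,"ay":0,"az":0,"hand":0},
  ],
)

```text
time: 5.65
eef_pos: [0.5648, 0.0328, 0.0636]
eef_rot: [-0.003, 0.069, 0.998, -0.0]
contact_force: [-14.9, 2.0, 4.7]
gripper_width: 0.0003
finger_force: 0.0
```

Request:
apply_moves(
  motion=[
    {"x":-0.001,"y":0,"z":0,"ax":0,"ay":0,"az":0,"hand":0},
    {"x":0,"y":0,"z":0,"ax":0,"ay":0,"az":0,"hand":0},
  ],
)

```text
time: 5.82
eef_pos: [0.5647, 0.0329, 0.0632]
eef_rot: [-0.004, 0.069, 0.998, -0.0]
contact_force: [-13.2, 2.1, 4.2]
gripper_width: 0.0001
finger_force: 0.0
```

```bash
python3 - <<'E'
from h import *
st()
p=optics.read_camera("top")
cv2.imwrite("pics/top1.png",cv2.resize(p["pixels"][240:360,160:440,::-1],None,fx=2.8,fy=2.8,interpolation=cv2.INTER_CUBIC))
r=optics.silhouettes(p,"tray")
if r:
    f=bench(world(p,r[0]["region"])); print(r[0]["score"],len(f),np.percentile(f,[2,10,50,90,98],axis=0))
E
```

```text
t 5.8167 bench TCP [-0.0144  0.0012  0.0632] F bench [-13.3155   0.2284   4.1553] w 5.494106910715992e-05
[[-1.     -0.0009 -0.0083]
 [-0.0009  1.     -0.0007]
 [ 0.0083 -0.0007 -1.    ]]
0.62 7 [[-0.0045 -0.0886  0.0371]
 [-0.0045 -0.0884  0.0432]
 [-0.0044 -0.0697  0.0607]
 [-0.0026 -0.0675  0.0659]
 [-0.0026 -0.0675  0.0666]]
```

View pics/top1.png

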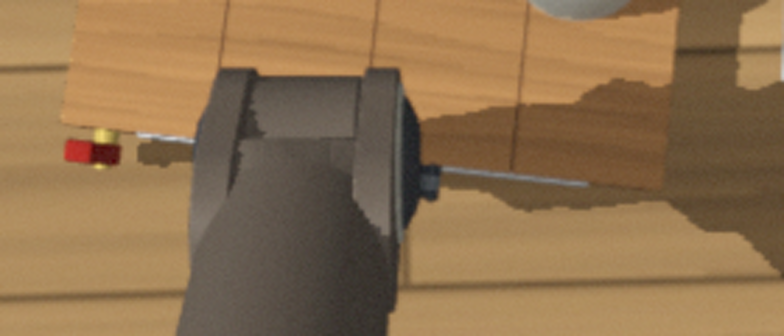

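The crop shows a thin white line in front of the edge, from about (140,137) to (590,183). The tray may still stand out by a few mm, so I'll back off and measure.

Request:
apply_moves(
  motion=[
    {"x":0.01,"y":0,"z":0,"ax":0,"ay":0,"az":0,"hand":0},
    {"x":0.02,"y":0,"z":0,"ax":0,"ay":0,"az":0,"hand":0},
    {"x":0.03,"y":0,"z":-0.01,"ax":0,"ay":0,"az":0,"hand":0},
    {"x":0.03,"y":0,"z":-0.03,"ax":0,"ay":0,"az":0,"hand":0},
    {"x":0.03,"y":0,"z":-0.03,"ax":0,"ay":0,"az":0,"hand":0},
    {"x":0,"y":0,"z":-0.03,"ax":0,"ay":0,"az":0,"hand":0},
    {"x":0,"y":0,"z":-0.02,"ax":0,"ay":0,"az":0,"hand":0},
    {"x":0,"y":0,"z":0,"ax":0,"ay":0,"az":0,"hand":0},
    {"x":0,"y":0,"z":0,"ax":0,"ay":0,"az":0,"hand":0},
  ],
)

```text
time: 6.67
eef_pos: [0.4521, 0.0491, 0.1847]
eef_rot: [0.002, 0.069, 0.998, 0.001]
contact_force: [-0.1, -0.1, -0.3]
gripper_width: -0.0
finger_force: 0.0
```

```bash
cat > look.py <<'E'
from h import *
from scipy.spatial.transform import Rotation as Ro
import sys
def wrist():
    s=arm.read_state(); p=optics.read_camera("wrist"); q=s["eef_rot"]
    T=np.eye(4); T[:3,:3]=Ro.from_quat(np.r_[q[1:],q[0]]).as_matrix(); T[:3,3]=s["eef_pos"]
    I=np.linalg.inv(T@np.array(p["hand_eye"])); p=dict(p); p["R"]=I[:3,:3]; p["t"]=I[:3,3]; return p
st(); p=wrist(); save(p,sys.argv[1])
f=bench(world(p,np.ones((480,640),bool)))
for lo,hi in((.015,.03),(.03,.055),(.055,.061),(.061,.067),(.067,.078),(.081,.089)):
    for a,b in((-.15,-.08),(-.08,0),(0,.08),(.08,.15),(.175,.215)):
        k=(f[:,2]>lo)&(f[:,2]<hi)&(f[:,1]>a)&(f[:,1]<b)&(abs(f[:,0])<.06)
        if k.sum()>10: print(lo,hi,a,b,k.sum(),np.percentile(f[k,0],[2,10,50]))
E
python3 look.py wrist1
```

```text
t 6.6667 bench TCP [-0.1282  0.0017  0.1847] F bench [-0.0849 -0.1117 -0.2743] w -4.356786844433305e-05
[[-1.     -0.0006  0.0046]
 [-0.0005  1.      0.0023]
 [-0.0046  0.0023 -1.    ]]
0.015 0.03 -0.15 -0.08 348 [-0.0037 -0.0034 -0.0028]
0.015 0.03 0.08 0.15 305 [-0.0044 -0.004  -0.0035]
0.015 0.03 0.175 0.215 213 [-0.0024 -0.0021 -0.0015]
0.03 0.055 -0.15 -0.08 379 [-0.0039 -0.0036 -0.0031]
0.03 0.055 0.08 0.15 308 [-0.0047 -0.0043 -0.0038]
0.03 0.055 0.175 0.215 989 [-0.031  -0.0299 -0.0168]
0.055 0.061 -0.15 -0.08 43 [-0.0041 -0.0037 -0.0032]
0.055 0.061 0 0.08 16 [-0.0041 -0.0038 -0.003 ]
0.055 0.061 0.08 0.15 17 [-0.0049 -0.0047 -0.0039]
0.055 0.061 0.175 0.215 286 [-0.0286 -0.0281 -0.0184]
0.061 0.067 -0.15 -0.08 30 [-0.004  -0.0036  0.001 ]
0.061 0.067 -0.08 0 17 [-0.0038 -0.0027 -0.0013]
0.061 0.067 0 0.08 63 [-0.0039 -0.0032 -0.0012]
0.061 0.067 0.08 0.15 15 [-0.0037 -0.0011  0.0012]
0.061 0.067 0.175 0.215 306 [-0.0285 -0.0279 -0.0191]
0.067 0.078 -0.15 -0.08 91 [-0.0017 -0.0013 -0.0008]
0.067 0.078 -0.08 0 44 [-0.0017 -0.0015 -0.001 ]
0.067 0.078 0 0.08 75 [-0.0019 -0.0015 -0.0008]
0.067 0.078 0.08 0.15 100 [-0.0022 -0.0018 -0.0012]
0.067 0.078 0.175 0.215 599 [-0.0281 -0.0275 -0.0186]
0.081 0.089 -0.15 -0.08 79 [-0.0019 -0.0015 -0.0004]
0.081 0.089 -0.08 0 33 [-0.0013 -0.0009  0.0003]
0.081 0.089 0 0.08 91 [-0.0018 -0.0014  0.0001]
0.081 0.089 0.08 0.15 90 [-0.0023 -0.0018 -0.0009]
0.081 0.089 0.175 0.215 843 [-0.028  -0.0274 -0.0005]
```

View pics/wrist1.png

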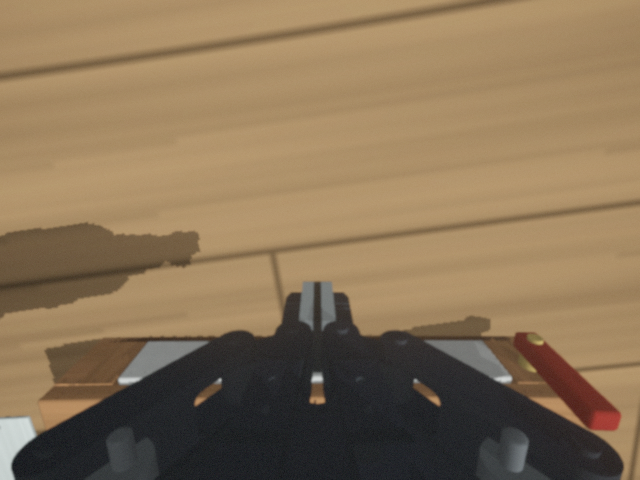

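The wrist view shows the white board at (165,362) and (468,362), still about 2 mm proud of the bench face, so the finger shank met the bench edge first. I'll tilt the tool 12° so only the tip touches, and push again.

Request:
apply_moves(
  motion=[
    {"x":0,"y":0,"z":0,"ax":0,"ay":-1,"az":0,"hand":0},
    {"x":0,"y":0,"z":0,"ax":0,"ay":-1,"az":0,"hand":0},
    {"x":-0.0065,"y":0,"z":0.016,"ax":0,"ay":0,"az":0,"hand":0},
    {"x":-0.0065,"y":0,"z":0.016,"ax":0,"ay":0,"az":0,"hand":0},
    {"x":-0.0065,"y":0,"z":0.016,"ax":0,"ay":0,"az":0,"hand":0},
    {"x":-0.0065,"y":0,"z":0.016,"ax":0,"ay":0,"az":0,"hand":0},
    {"x":-0.0065,"y":0,"z":0.016,"ax":0,"ay":0,"az":0,"hand":0},
    {"x":-0.0065,"y":0,"z":0.016,"ax":0,"ay":0,"az":0,"hand":0},
    {"x":-0.0065,"y":0,"z":0.016,"ax":0,"ay":0,"az":0,"hand":0},
    {"x":-0.0065,"y":0,"z":0.016,"ax":0,"ay":0,"az":0,"hand":0},
  ],
)

```text
time: 7.55
eef_pos: [0.5273, 0.0376, 0.0664]
eef_rot: [0.103, 0.069, 0.992, -0.008]
contact_force: [-0.9, -0.6, 0.5]
gripper_width: 0.0006
finger_force: 0.0
```

Request:
apply_moves(
  motion=[
    {"x":-0.005,"y":0,"z":0.001,"ax":0,"ay":0,"az":0,"hand":0},
    {"x":-0.005,"y":0,"z":0.001,"ax":0,"ay":0,"az":0,"hand":0},
    {"x":-0.005,"y":0,"z":0.001,"ax":0,"ay":0,"az":0,"hand":0},
    {"x":-0.005,"y":0,"z":0.001,"ax":0,"ay":0,"az":0,"hand":0},
    {"x":0,"y":0,"z":0,"ax":0,"ay":0,"az":0,"hand":0},
  ],
)

```text
time: 7.97
eef_pos: [0.5492, 0.0352, 0.07]
eef_rot: [0.105, 0.069, 0.992, -0.007]
contact_force: [-0.2, -0.1, 0.7]
gripper_width: -0.0002
finger_force: 0.0
```

```bash
python3 -c "
from h import *
st()"
```

```text
t 7.9667 bench TCP [-0.0301  0.0014  0.07  ] F bench [-0.2249 -0.1292  0.695 ] w -0.00016017434702493932
[[-0.9777 -0.0003  0.2101]
 [-0.0001  1.      0.0007]
 [-0.2101  0.0007 -0.9777]]
```

Request:
apply_moves(
  motion=[
    {"x":-0.003,"y":0,"z":0.0006,"ax":0,"ay":0,"az":0,"hand":0},
    {"x":-0.003,"y":0,"z":0.0006,"ax":0,"ay":0,"az":0,"hand":0},
    {"x":-0.003,"y":0,"z":0.0006,"ax":0,"ay":0,"az":0,"hand":0},
    {"x":-0.002,"y":0,"z":0.0004,"ax":0,"ay":0,"az":0,"hand":0},
    {"x":0,"y":0,"z":0,"ax":0,"ay":0,"az":0,"hand":0},
  ],
)

```text
time: 8.38
eef_pos: [0.5594, 0.0337, 0.0694]
eef_rot: [0.105, 0.069, 0.992, -0.007]
contact_force: [-0.2, -0.2, 0.3]
gripper_width: 0.0002
finger_force: 0.0
```

Request:
apply_moves(
  motion=[
    {"x":-0.002,"y":0,"z":0.0004,"ax":0,"ay":0,"az":0,"hand":0},
    {"x":0,"y":0,"z":0,"ax":0,"ay":0,"az":0,"hand":0},
  ],
)

```text
time: 8.55
eef_pos: [0.5608, 0.0334, 0.0691]
eef_rot: [0.104, 0.069, 0.992, -0.007]
contact_force: [0.4, 0.7, -0.3]
gripper_width: -0.0
finger_force: 0.1
```

Request:
apply_moves(
  motion=[
    {"x":-0.002,"y":0,"z":0.0004,"ax":0,"ay":0,"az":0,"hand":0},
    {"x":0,"y":0,"z":0,"ax":0,"ay":0,"az":0,"hand":0},
  ],
)

```text
time: 8.72
eef_pos: [0.5627, 0.0332, 0.0691]
eef_rot: [0.104, 0.069, 0.992, -0.007]
contact_force: [-1.5, -0.1, 0.2]
gripper_width: 0.0002
finger_force: 0.7
```

```bash
python3 -c "
from h import *
st()"
```

```text
t 8.7167 bench TCP [-0.0165  0.0012  0.0691] F bench [-1.4999 -0.3536  0.247 ] w 0.00018761034041950875
[[-0.9783 -0.0005  0.2071]
 [-0.0005  1.     -0.0001]
 [-0.2071 -0.0002 -0.9783]]
```

Request:
apply_moves(
  motion=[
    {"x":-0.001,"y":0,"z":0.0002,"ax":0,"ay":0,"az":0,"hand":0},
    {"x":-0.001,"y":0,"z":0.0002,"ax":0,"ay":0,"az":0,"hand":0},
  ],
)

```text
time: 8.88
eef_pos: [0.5634, 0.033, 0.0687]
eef_rot: [0.103, 0.069, 0.992, -0.007]
contact_force: [-8.8, 2.3, 6.8]
gripper_width: -0.0005
finger_force: 4.9
```

Request:
apply_moves(
  motion=[
    {"x":-0.001,"y":0,"z":0.0002,"ax":0,"ay":0,"az":0,"hand":0},
    {"x":0,"y":0,"z":0,"ax":0,"ay":0,"az":0,"hand":0},
  ],
)

```text
time: 9.05
eef_pos: [0.5634, 0.033, 0.0685]
eef_rot: [0.102, 0.069, 0.992, -0.007]
contact_force: [-9.5, 0.9, 6.1]
gripper_width: -0.0003
finger_force: 4.9
```

Request:
apply_moves(
  motion=[
    {"x":-0.001,"y":0,"z":0.0002,"ax":0,"ay":0,"az":0,"hand":0},
    {"x":0,"y":0,"z":0,"ax":0,"ay":0,"az":0,"hand":0},
  ],
)

```text
time: 9.22
eef_pos: [0.5635, 0.033, 0.0682]
eef_rot: [0.101, 0.068, 0.993, -0.007]
contact_force: [-12.4, 2.0, 7.5]
gripper_width: 0.0003
finger_force: 6.3
```

```bash
python3 -c "
from h import *
st()"
```

```text
t 9.2167 bench TCP [-0.0156  0.0011  0.0682] F bench [-12.5142   0.3078   7.5208] w 0.0002656677311967057
[[-0.9796 -0.001   0.2012]
 [-0.0012  1.     -0.0007]
 [-0.2012 -0.0009 -0.9796]]
```

Firm resistance now. I'll back off, straighten the tool and measure again.

Request:
apply_moves(
  motion=[
    {"x":0.01,"y":0,"z":0,"ax":0,"ay":0,"az":0,"hand":0},
    {"x":0.02,"y":0,"z":0,"ax":0,"ay":0,"az":0,"hand":0},
    {"x":0.03,"y":0,"z":-0.02,"ax":0,"ay":0,"az":0,"hand":0},
    {"x":0.03,"y":0,"z":-0.03,"ax":0,"ay":0,"az":0,"hand":0},
    {"x":0.03,"y":0,"z":-0.03,"ax":0,"ay":1,"az":0,"hand":0},
    {"x":0,"y":0,"z":-0.03,"ax":0,"ay":1,"az":0,"hand":0},
    {"x":0,"y":0,"z":-0.03,"ax":0,"ay":0,"az":0,"hand":0},
    {"x":0,"y":0,"z":0,"ax":0,"ay":0,"az":0,"hand":0},
    {"x":0,"y":0,"z":0,"ax":0,"ay":0,"az":0,"hand":0},
  ],
)

```text
time: 9.97
eef_pos: [0.4341, 0.0515, 0.1801]
eef_rot: [0.008, 0.069, 0.998, 0.0]
contact_force: [-0.0, 0.0, -0.7]
gripper_width: 0.0007
finger_force: 0.0
```

```bash
cat >> look.py <<'E'
r=optics.silhouettes(p,"catch")
if r:
    g=bench(world(p,r[0]["region"])); g=g[g[:,0]<-.008]; print("catch",r[0]["score"],len(g),np.percentile(g,[2,50,98],axis=0))
    for z in np.arange(.035,.13,.01):
        k=abs(g[:,2]-z)<.004
        if k.sum()>8: print("z%.3f"%z,np.percentile(g[k],[3,97],axis=0)[:,:2].ravel())
E
python3 look.py wrist2
```

```text
t 9.9667 bench TCP [-0.1464  0.0015  0.1801] F bench [-0.0375  0.0231 -0.6862] w 0.0006895142174339709
[[-0.9999  0.0002  0.0151]
 [ 0.0003  1.      0.0016]
 [-0.0151  0.0016 -0.9999]]
0.015 0.03 -0.15 -0.08 18 [-0.0016 -0.0013 -0.0008]
0.015 0.03 0.175 0.215 217 [-0.0028 -0.0024 -0.0018]
0.03 0.055 -0.15 -0.08 108 [-0.0017 -0.0014 -0.0007]
0.03 0.055 -0.08 0 58 [-0.0017 -0.0016 -0.0008]
0.03 0.055 0 0.08 128 [-0.0017 -0.0014 -0.0007]
0.03 0.055 0.08 0.15 97 [-0.0023 -0.002  -0.0013]
0.03 0.055 0.175 0.215 1041 [-0.0313 -0.0299 -0.018 ]
0.055 0.061 -0.15 -0.08 72 [-0.0019 -0.0016 -0.001 ]
0.055 0.061 -0.08 0 23 [-0.0015 -0.0012 -0.0008]
0.055 0.061 0 0.08 42 [-0.0015 -0.0013 -0.0008]
0.055 0.061 0.08 0.15 72 [-0.0025 -0.0021 -0.0014]
0.055 0.061 0.175 0.215 251 [-0.028  -0.0277 -0.0208]
0.061 0.067 -0.15 -0.08 55 [-0.0021 -0.0012 -0.0003]
0.061 0.067 -0.08 0 29 [-0.0016 -0.0013 -0.    ]
0.061 0.067 0 0.08 56 [-0.0015 -0.0012  0.0001]
0.061 0.067 0.08 0.15 61 [-0.0024 -0.0018 -0.0008]
0.061 0.067 0.175 0.215 247 [-0.0282 -0.0277 -0.0247]
0.067 0.078 0 0.08 13 [-0.001  -0.0008 -0.0006]
0.067 0.078 0.175 0.215 409 [-0.0285 -0.0279 -0.0267]
0.081 0.089 0.175 0.215 308 [-0.0288 -0.0282 -0.0269]
catch 0.71 2943 [[-0.0308  0.1837  0.0363]
 [-0.0271  0.1902  0.0847]
 [-0.0155  0.202   0.1249]]
z0.035 [-0.0283  0.1854 -0.0176  0.2025]
z0.045 [-0.0314  0.1849 -0.0157  0.2004]
z0.055 [-0.0304  0.1851 -0.0145  0.2007]
z0.065 [-0.0282  0.1843 -0.0149  0.2024]
z0.075 [-0.0285  0.1838 -0.0163  0.2015]
z0.085 [-0.0286  0.184  -0.0143  0.2015]
z0.095 [-0.0282  0.1834 -0.018   0.2012]
z0.105 [-0.0286  0.1835 -0.023   0.202 ]
z0.115 [-0.0285  0.1842 -0.0262  0.2013]
z0.125 [-0.0286  0.1896 -0.0215  0.2007]
```

The tray face now lies in the plane of the bench face: board about −0.001 and bench about −0.001. The catch is upright at y 0.184–0.203, centred at x −0.020. Next I go round to its left side.

Request:
apply_moves(
  motion=[
    {"x":0,"y":0.029,"z":0,"ax":0,"ay":0.14,"az":0,"hand":0},
    {"x":0,"y":0.03,"z":0,"ax":0,"ay":0,"az":0,"hand":0},
    {"x":0,"y":0.03,"z":0,"ax":0,"ay":0,"az":0,"hand":0},
    {"x":0,"y":0.03,"z":0,"ax":0,"ay":0,"az":0,"hand":0},
    {"x":0,"y":0.03,"z":0,"ax":0,"ay":0,"az":0,"hand":0},
    {"x":0,"y":0.03,"z":0,"ax":0,"ay":0,"az":0,"hand":0},
    {"x":0,"y":0.03,"z":0,"ax":0,"ay":0,"az":0,"hand":0},
    {"x":0,"y":0.03,"z":0,"ax":0,"ay":0,"az":0,"hand":0},
    {"x":0,"y":0,"z":0,"ax":0,"ay":0,"az":0,"hand":0},
  ],
)

```text
time: 10.82
eef_pos: [0.4644, 0.2943, 0.1764]
eef_rot: [-0.003, 0.066, 0.998, 0.001]
contact_force: [0.1, 1.4, -0.5]
gripper_width: 0.0003
finger_force: 0.0
```

Request:
apply_moves(
  motion=[
    {"x":-0.024,"y":0,"z":0,"ax":0,"ay":0,"az":0,"hand":0},
    {"x":-0.024,"y":0,"z":0,"ax":0,"ay":0,"az":0,"hand":0},
    {"x":-0.024,"y":0,"z":0,"ax":0,"ay":0,"az":0,"hand":0},
    {"x":-0.024,"y":0,"z":0,"ax":0,"ay":0,"az":0,"hand":0},
    {"x":-0.024,"y":0,"z":0,"ax":0,"ay":0,"az":0,"hand":0},
    {"x":0,"y":0,"z":0,"ax":0,"ay":0,"az":0,"hand":0},
    {"x":0,"y":0,"z":0,"ax":0,"ay":0,"az":0,"hand":0},
  ],
)

```text
time: 11.4
eef_pos: [0.5847, 0.2699, 0.1754]
eef_rot: [-0.003, 0.07, 0.998, -0.001]
contact_force: [-0.9, 0.3, -0.2]
gripper_width: 0.0
finger_force: 0.0
```

```bash
python3 -c "
from h import *
st()"
```

```text
t 11.4 bench TCP [-0.0274  0.2387  0.1754] F bench [-0.896   0.1727 -0.1936] w 3.135456303671904e-05
[[-1.      0.0021 -0.0063]
 [ 0.0021  1.     -0.003 ]
 [ 0.0063 -0.003  -1.    ]]
```

Request:
apply_moves(
  motion=[
    {"x":-0.003,"y":0,"z":0.02,"ax":0,"ay":0,"az":0,"hand":0},
    {"x":0,"y":0,"z":0.02,"ax":0,"ay":0,"az":0,"hand":0},
    {"x":0,"y":-0.005,"z":0,"ax":0,"ay":0,"az":0,"hand":0},
    {"x":0,"y":-0.005,"z":0,"ax":0,"ay":0,"az":0,"hand":0},
    {"x":0,"y":-0.005,"z":0,"ax":0,"ay":0,"az":0,"hand":0},
    {"x":0,"y":-0.005,"z":0,"ax":0,"ay":0,"az":0,"hand":0},
    {"x":0,"y":-0.005,"z":0,"ax":0,"ay":0,"az":0,"hand":0},
    {"x":0,"y":0,"z":0,"ax":0,"ay":0,"az":0,"hand":0},
  ],
)

```text
time: 12.07
eef_pos: [0.5842, 0.245, 0.1389]
eef_rot: [-0.002, 0.07, 0.998, 0.0]
contact_force: [-0.1, 1.1, -0.1]
gripper_width: 0.0001
finger_force: 0.0
```

```bash
python3 -c "
from h import *
st()"
```

```text
t 12.0667 bench TCP [-0.0244  0.214   0.1389] F bench [-0.2433  1.0591 -0.1203] w 0.00012879814990308122
[[-1.      0.0014 -0.0031]
 [ 0.0014  1.      0.0001]
 [ 0.0031  0.0001 -1.    ]]
```

Request:
apply_moves(
  motion=[
    {"x":0,"y":-0.008,"z":0.002,"ax":0,"ay":0,"az":0,"hand":0},
    {"x":0,"y":-0.008,"z":0.002,"ax":0,"ay":0,"az":0,"hand":0},
    {"x":0,"y":-0.008,"z":0.002,"ax":0,"ay":0,"az":0,"hand":0},
    {"x":0,"y":-0.009,"z":0.003,"ax":0,"ay":0,"az":0,"hand":0},
    {"x":0,"y":-0.008,"z":0.004,"ax":0,"ay":0,"az":0,"hand":0},
    {"x":0,"y":-0.007,"z":0.004,"ax":0,"ay":0,"az":0,"hand":0},
    {"x":0,"y":0,"z":0,"ax":0,"ay":0,"az":0,"hand":0},
  ],
)

```text
time: 12.65
eef_pos: [0.5766, 0.196, 0.1197]
eef_rot: [-0.003, 0.07, 0.998, -0.001]
contact_force: [0.1, -0.2, 0.6]
gripper_width: -0.0
finger_force: 0.0
```

Request:
apply_moves(
  motion=[
    {"x":0,"y":-0.006,"z":0.006,"ax":0,"ay":0,"az":0,"hand":0},
    {"x":0,"y":-0.006,"z":0.006,"ax":0,"ay":0,"az":0,"hand":0},
    {"x":0,"y":-0.005,"z":0.007,"ax":0,"ay":0,"az":0,"hand":0},
    {"x":0,"y":-0.004,"z":0.007,"ax":0,"ay":0,"az":0,"hand":0},
    {"x":0,"y":0,"z":0,"ax":0,"ay":0,"az":0,"hand":0},
  ],
)

```text
time: 13.07
eef_pos: [0.5731, 0.1763, 0.0929]
eef_rot: [-0.003, 0.07, 0.998, -0.001]
contact_force: [-0.6, 0.1, 0.6]
gripper_width: -0.0001
finger_force: 0.0
```

```bash
python3 -c "
from h import *
st()"
```

```text
t 13.0667 bench TCP [-0.0259  0.1444  0.0929] F bench [-0.5722  0.0469  0.6046] w -0.00012472756285739975
[[-1.      0.0009 -0.0067]
 [ 0.0009  1.     -0.0026]
 [ 0.0067 -0.0026 -1.    ]]
```

Now the final part, pressing straight down to the stop.

Request:
apply_moves(
  motion=[
    {"x":0,"y":-0.003,"z":0.005,"ax":0,"ay":0,"az":0,"hand":0},
    {"x":0,"y":-0.001,"z":0.005,"ax":0,"ay":0,"az":0,"hand":0},
    {"x":0,"y":0,"z":0.002,"ax":0,"ay":0,"az":0,"hand":0},
    {"x":0,"y":0,"z":0,"ax":0,"ay":0,"az":0,"hand":0},
  ],
)

```text
time: 13.4
eef_pos: [0.5731, 0.1734, 0.082]
eef_rot: [-0.003, 0.069, 0.998, -0.001]
contact_force: [-0.8, 0.3, -0.1]
gripper_width: 0.0002
finger_force: 0.0
```

Request:
apply_moves(
  motion=[
    {"x":0,"y":0,"z":0.001,"ax":0,"ay":0,"az":0,"hand":0},
    {"x":0,"y":0,"z":0.001,"ax":0,"ay":0,"az":0,"hand":0},
  ],
)

```text
time: 13.57
eef_pos: [0.5735, 0.1738, 0.0809]
eef_rot: [-0.002, 0.069, 0.998, -0.0]
contact_force: [-0.2, -0.5, 1.4]
gripper_width: 0.0001
finger_force: 1.1
```

```bash
python3 -c "
from h import *
st()"
```

```text
t 13.5667 bench TCP [-0.0252  0.142   0.0809] F bench [-0.1251 -0.5195  1.3615] w 0.00011336635474986872
[[-1.     -0.0001 -0.0044]
 [-0.0001  1.     -0.0008]
 [ 0.0044 -0.0008 -1.    ]]
```

Request:
apply_moves(
  motion=[
    {"x":0,"y":0,"z":0.001,"ax":0,"ay":0,"az":0,"hand":0},
    {"x":0,"y":0,"z":0.001,"ax":0,"ay":0,"az":0,"hand":0},
  ],
)

```text
time: 13.73
eef_pos: [0.5736, 0.1737, 0.0796]
eef_rot: [-0.002, 0.069, 0.998, -0.0]
contact_force: [-4.2, -3.6, 17.5]
gripper_width: -0.0002
finger_force: 8.6
```

Request:
apply_moves(
  motion=[
    {"x":0,"y":0,"z":0.001,"ax":0,"ay":0,"az":0,"hand":0},
    {"x":0,"y":0,"z":0,"ax":0,"ay":0,"az":0,"hand":0},
  ],
)

```text
time: 13.9
eef_pos: [0.5736, 0.1737, 0.0795]
eef_rot: [-0.002, 0.069, 0.998, 0.0]
contact_force: [-4.8, -3.1, 15.6]
gripper_width: -0.0
finger_force: 8.3
```

```bash
python3 -c "
from h import *
st()"
```

```text
t 13.9 bench TCP [-0.0251  0.1419  0.0795] F bench [-4.3551 -3.7885 15.6438] w -4.844676276294093e-05
[[-1.      0.0002 -0.004 ]
 [ 0.0002  1.     -0.0003]
 [ 0.004  -0.0003 -1.    ]]
```

Against the stop at 16 N, with the tip at z≈0.055 as expected. I'll lift clear and verify.

Request:
apply_moves(
  motion=[
    {"x":0,"y":0,"z":-0.01,"ax":0,"ay":0,"az":0,"hand":0},
    {"x":0,"y":0,"z":-0.02,"ax":0,"ay":0,"az":0,"hand":0},
    {"x":0.02,"y":0,"z":-0.03,"ax":0,"ay":0,"az":0,"hand":0},
    {"x":0.03,"y":0,"z":-0.02,"ax":0,"ay":0,"az":0,"hand":0},
    {"x":0.03,"y":0,"z":-0.02,"ax":0,"ay":0,"az":0,"hand":0},
    {"x":0.03,"y":0,"z":0,"ax":0,"ay":0,"az":0,"hand":0},
    {"x":0.02,"y":0,"z":0,"ax":0,"ay":0,"az":0,"hand":0},
    {"x":0.02,"y":0,"z":0,"ax":0,"ay":0,"az":0,"hand":0},
    {"x":0,"y":0,"z":0,"ax":0,"ay":0,"az":0,"hand":0},
    {"x":0,"y":0,"z":0,"ax":0,"ay":0,"az":0,"hand":0},
  ],
)

```text
time: 14.73
eef_pos: [0.4248, 0.1952, 0.179]
eef_rot: [-0.002, 0.068, 0.998, 0.0]
contact_force: [0.5, 0.5, 0.7]
gripper_width: 0.0002
finger_force: 0.0
```

```bash
cat >> look.py <<'E'
if r:
    for y in np.arange(.1,.21,.01):
        k=abs(g[:,1]-y)<.004
        if k.sum()>8: print("y%.2f"%y,np.percentile(g[k,2],[3,97]))
E
python3 look.py wrist3; python3 -c "
from h import *
save(optics.read_camera('scene'),'scene3')"
```

```text
t 14.7333 bench TCP [-0.1754  0.1426  0.179 ] F bench [0.4729 0.561  0.6952] w 0.00015596835552765827
[[-1.     -0.0018 -0.0038]
 [-0.0018  1.      0.0004]
 [ 0.0038  0.0004 -1.    ]]
0.015 0.03 -0.15 -0.08 821 [-0.0019 -0.0014 -0.0007]
0.015 0.03 -0.08 0 176 [-0.0023 -0.0018 -0.001 ]
0.015 0.03 0 0.08 132 [-0.0023 -0.0021 -0.0013]
0.03 0.055 -0.15 -0.08 1505 [-0.002  -0.0015 -0.0007]
0.03 0.055 -0.08 0 54 [-0.0021 -0.0018 -0.0008]
0.03 0.055 0 0.08 18 [-0.002  -0.0019 -0.0014]
0.03 0.055 0.08 0.15 210 [-0.0281 -0.0277 -0.027 ]
0.055 0.061 -0.15 -0.08 297 [-0.002  -0.0016 -0.0008]
0.055 0.061 0.08 0.15 33 [-0.0274 -0.0266 -0.0246]
0.061 0.067 -0.15 -0.08 294 [-0.0018 -0.0012  0.0004]
0.067 0.078 -0.15 -0.08 252 [-0.0021 -0.0015 -0.0007]
0.081 0.089 -0.15 -0.08 361 [-0.0016 -0.0009  0.0082]
catch 0.67 6 [[-0.1875  0.0822  0.2115]
 [-0.1846  0.0945  0.2295]
 [-0.169   0.1107  0.2395]]
```

View pics/wrist3.png

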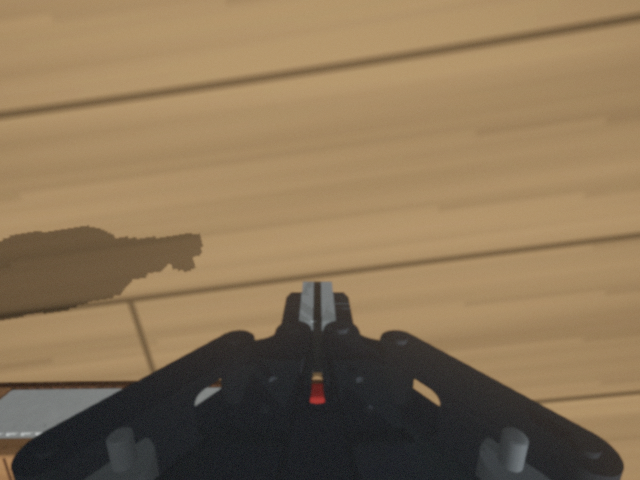

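View pics/scene3.png

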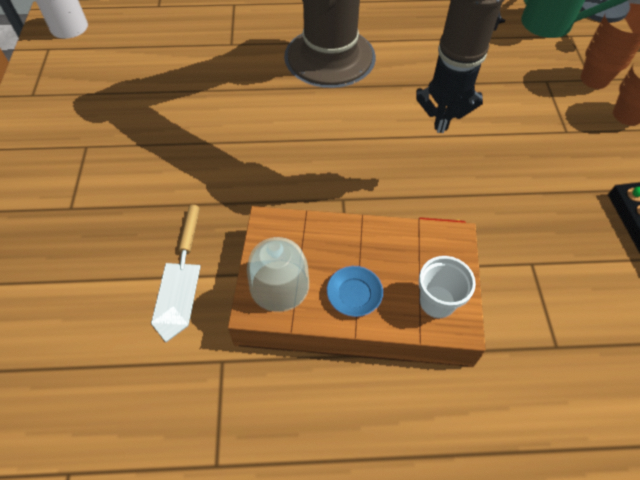

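The scene view shows the tray flush and only a thin red line at (442,220), where the catch lies; the bystanders have not moved. In the wrist view the gripper hides the catch, with one red patch at (317,390). I'll step aside and check that it is level.

Request:
apply_moves(
  motion=[
    {"x":0,"y":-0.03,"z":0,"ax":0,"ay":0,"az":0,"hand":0},
    {"x":0,"y":-0.03,"z":0,"ax":0,"ay":0,"az":0,"hand":0},
    {"x":0,"y":-0.03,"z":0,"ax":0,"ay":0,"az":0,"hand":0},
    {"x":0,"y":-0.03,"z":0,"ax":0,"ay":0,"az":0,"hand":0},
    {"x":0,"y":-0.03,"z":0,"ax":0,"ay":0,"az":0,"hand":0},
    {"x":0,"y":0,"z":0,"ax":0,"ay":0,"az":0,"hand":0},
    {"x":0,"y":0,"z":0,"ax":0,"ay":0,"az":0,"hand":0},
  ],
)

```text
time: 15.47
eef_pos: [0.4052, 0.0444, 0.1786]
eef_rot: [-0.002, 0.072, 0.997, -0.0]
contact_force: [0.1, 0.5, 0.4]
gripper_width: 0.0003
finger_force: 0.0
```

```bash
python3 look.py wrist4 | grep -v '^0.0'
```

```text
t 15.4667 bench TCP [-0.174  -0.0095  0.1786] F bench [-0.0098  0.5463  0.3665] w 0.000331051132328139
[[-1.      0.0044 -0.004 ]
 [ 0.0044  1.     -0.0007]
 [ 0.004  -0.0008 -1.    ]]
catch 0.6 958 [[-0.0309  0.1684  0.0382]
 [-0.0271  0.1928  0.0509]
 [-0.015   0.2083  0.0563]]
z0.035 [-0.0276  0.1653 -0.0262  0.2078]
z0.045 [-0.0311  0.1689 -0.0265  0.2071]
z0.055 [-0.0286  0.1782 -0.0141  0.2082]
y0.17 [0.0381 0.0503]
y0.18 [0.0391 0.0555]
y0.19 [0.0389 0.0561]
y0.20 [0.041  0.0564]
```

View pics/wrist4.png

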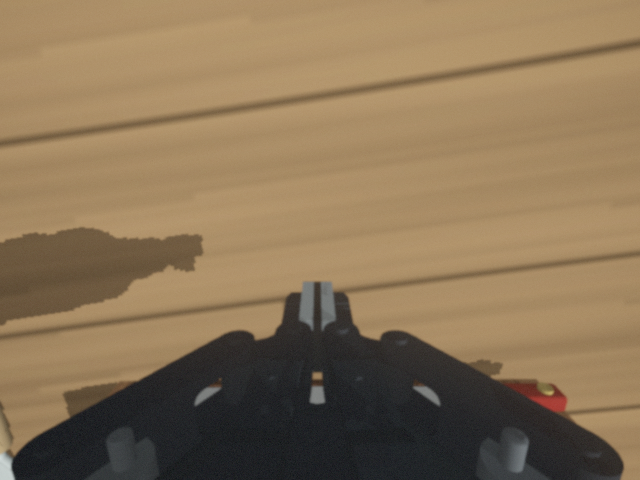

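The catch lies flat at (535,395), partly hidden by the hand. I'll check the height of its top face along its length with the top and scene depth.

```bash
python3 - <<'E'
from h import *
for cam in("top","scene"):
    p=optics.read_camera(cam); P=p["pixels"].astype(int)
    red=(P[:,:,0]>80)&(P[:,:,1]<60)&(P[:,:,2]<60)
    f=bench(world(p,red)); f=f[(abs(f[:,0]+.02)<.03)&(f[:,1]>.08)&(f[:,1]<.23)]
    print(cam,len(f))
    for a in np.arange(.11,.21,.015):
        k=abs(f[:,1]-a)<.0075
        if k.sum()>2: print("y%.3f"%a,k.sum(),np.median(f[k],axis=0))
E
```

```text
top 309
y0.110 18 [-0.0192  0.1152  0.0507]
y0.125 51 [-0.0198  0.1247  0.0544]
y0.140 49 [-0.0198  0.1399  0.0538]
y0.155 53 [-0.0194  0.1552  0.0542]
y0.170 47 [-0.0208  0.1696  0.0548]
y0.185 49 [-0.0206  0.1851  0.0548]
y0.200 42 [-0.0207  0.2003  0.054 ]
scene 0
```

The top face sits at 0.054–0.055 along its whole length, so the catch is level. The tray is flush and the hand is clear, so I'm handing in.

```bash
python3 -c "
from h import *
print(arm.sign_off())"
```

```text
the job is handed in; nothing more can be done
None
```

The job is handed in: the tray went fully home first (its face measures flush with the bench), then the catch was pushed down level against its stop, with the other items not touched and the hand clear, at about 16 s on the robot's clock.

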